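# Make up a bracket kit from a flip-top box

### The arm

A 6-joint arm with a two-finger parallel gripper is mounted at the origin on a cart in front of the work surface, level with it; the furniture and walls round the work are solid. World frame = base frame: x ahead of the robot, y to its left, z up, the work surface at z = 0. Lengths are in m, angles in rad, forces in N, time in s.
With the tool pointing down it reaches from about 0.4 to 0.925 m from the base axis. Payload 3.4 kg.
Tool frame: the origin (TCP) lies midway between the tips of the shut fingers; the grasp point (between the pads) lies r.hold_point_z behind it (r.hold_point_z is the distance from the TCP to the grasp point, in m); z points along the fingers, y is the direction in which the jaws open and shut (so a half turn about z gives the same grasp; the last joint's range is limited). The gripper opens to 85 mm and grips with 20 to 120 N. Pads are 22 mm wide; open, the fingers measure 114 mm over their backs; the gripper's body (76 mm by 85 mm) begins 54 mm behind the grasp point. The pads swing forward as they close: fully open they stand 13 mm farther back than shut.
Start: joints at [1.097, 0.307, 1.506, -0, 1.328, -0.073], TCP at [0.224, 0.53, 0.194] pointing down, gripper open.
Joint ranges: [-3.12, 3.12], [-1.05, 2.28], [0.14, 2.33], [-1.42, 4.57], [0.1, 2.73], [-2.68, 2.68]. Speed limits (rad/s): [2.57, 2.57, 3.14, 3.14, 3.14, 3.14].

### API

Orientations are given as a unit quaternion [x, y, z, w].
In Python, from bench import r gives the robot as it stands. The module is installed in compiled form; this text tells all that it offers. Calls block until the motion is done:
- r.reach(position, orientation): joint-space move of the TCP to a pose.
- r.line_to(position, ori=None, velocity=0.15): straight line of the TCP; ori=None keeps the orientation; velocity is the mean speed in m/s.
- r.goto_joints(angles): joint-space move.
- r.set_gripper(opening): finger opening in m; the grip force is fixed at half the most; returns when the fingers have stopped.
- r.hold(seconds).
- r.ik(position, orientation): joint angles nearest the present ones, or None.
- r.camera(name): name is "scene" or "top" or "wrist"; returns the picture (480x640x3 uint8, red, green, blue); there is no depth.
- r.get_calibration(name): a dict with "fx", "fy", "cx", "cy" (pixels), "rvec" (rotation vector, rad) and "tvec" (3), from world to camera coordinates, as OpenCV has them. Camera axes: x right, y down, z forward; pixel columns grow to the right and rows downward; lengths in m; the calibration is good to about 2 mm. A picture is of the moment at which its call begins: read the wrist's pose just before it. get_calibration takes no time and is no camera call; for the wrist camera it gives the pose at the moment of the call.
A pose or a line that the arm cannot do raises r.MotionError and nothing moves.
- r.close_job(): hands the job in, once; it reports no verdict.
Trained networks look in the newest picture that a camera, given by its name, has taken for a name from the list of things; names that differ only in an ending like _2 or _b are one class to them, and where a whole thing is asked for, a point or a joint stands for the part that bears it (a point fixed in the world has none). Each returns a list of dicts, best first, with "p" (0 to 1); they miss things now and then, are a little off and sometimes report something else, mostly with a low value. They report only what shows in the picture. A call takes as long as a camera call. They do not tell look-alikes from the thing itself.
- r.spot_in(label, camera): "xyz" ([x, y, z] in m, in the coordinates of the camera as it stood for that picture, good to about 4 mm: the middle of the surface that is visible of it).
- r.masks_of(label, camera): "mask" (480x640 bool, what is visible of it).
Readings, each from a call of its own:
- r.get_clock(): time.
- r.get_joint_pos(): joint angles.
- r.get_dq(): joint speeds.
- r.get_joint_torque(): joint torques, N m.
- r.get_tcp_pos(): TCP position.
- r.get_tcp_rot(): TCP orientation.
- r.get_ft_force(): force on the tool from outside, world axes, zero at the start.
- r.get_moment(): the same for the moment, N m.
- r.get_finger_gap(): finger opening in m.
Only numpy, scipy, OpenCV 4.12 (cv2) and the standard library are available. Lean on these libraries where they do the work, as an engineer would, in place of code of your own. Each camera call takes 0.05 s, during which the arm holds its last target. There are 200 camera calls.

### The job

Make up the bracket kit in the two-part tray. First take the loose angle bracket from the worktop and nest it over its twin in the tray's narrow compartment, ridge over ridge with the ends lined up, and let go of it. Then lift the white flip-top box from its sloping stand, turn it upside down low over the tray's empty wide compartment so that the lid swings open and all four spacers drop in there, turn it back and set it back down in its stand, lid shut; leave the nested brackets and the things lying around undisturbed.

Things in the scene. Friction and masses are not known exactly. Their poses are not given: they have to be found in the camera images.
- kit_tray: Grey open tray, fixed, 170 (x) by 250 (y) mm, 34 high, walls 4, floor 4 thick. A cross wall at y = +30, 4 thick, up to 26 high, parts the narrow compartment (y +32 to +121, holds the lower bracket) from the empty wide one (y -121 to +28, inside length 162 in x). Origin at the centre of the underside, on the worktop; z up.
- bracket_lower: Aluminium angle section: two legs 32 wide, 3 thick, meeting at 90 degrees in a ridge 56 mm long; stands ridge up on its leg edges like a roof, 45 wide, 24.7 high. Origin midway between the feet, level with them; x along the ridge, z up. Loose, about 90 g; stands on the floor of the tray's narrow compartment, ridge roughly along the tray's x.
- bracket_upper: Aluminium angle section: two legs 32 wide, 3 thick, meeting at 90 degrees in a ridge 56 mm long; stands ridge up on its leg edges like a roof, 45 wide, 24.7 high. Origin midway between the feet, level with them; x along the ridge, z up. Loose on the worktop, 60 to 120 g; hold it by its end faces, 56 apart. Nested, its origin is 4.2 above the lower one's.
- stand: Dark steel stand, fixed: base 130 by 80 mm, 6 thick; seat turned back 30 degrees about the stand's y: shelf 52 deep, 70 wide, back rest 40 wide and 60 long, two low cheeks 12 high with 64 between, open at the front. Origin on the worktop under the seat's centre; x level, from the open front to the back rest; z up.
- stand_seat (a point): Centre of the shelf of the stand's seat, 45 mm above the worktop: the centre of the box's underside belongs here. Axes as the stand's, not tilted.
- flip_box: White box, loose, 46 deep (x), 58 wide (y), 76 tall (z), walls and floor 3 mm, 0.15 to 0.25 kg full. Rests by its weight in the seat: its y along the stand's y, its z leaning 30 degrees from vertical towards the stand's x, back (+x) on the back rest. Origin at the centre of the underside; z to the mouth, x from the hinge side (front) to the back.
- box_grip (a point): Point inside the box, on its z axis 42 mm above its underside; axes as the box's. Nothing stands beside the box's flanks here: hold it across the 58 with a tool coming over the stand's open front, 45 to 50 degrees from vertical; a half turn about that tool's axis brings the mouth down to about 125 degrees from upright.
- flip_lid (a joint): Grey flat lid of the box, 47 by 58 by 3 mm, hinged without catch on the front (-x) upper edge. Rad: 0 shut, grows as it opens, stop at 1.6. Swings freely: its weight shuts it when the box is upright or in the stand, and opens it when the mouth points below level.
- spacer_0: Plain steel round spacer, one of four equal ones: cylinder of diameter 12, length 24, 14 g. At the start all four stand side by side in the flip-top box, under its lid, at the back wall. Origin at the centre of one end face; z along the cylinder.
- spacer_1: Plain steel round spacer, one of four equal ones: cylinder of diameter 12, length 24, 14 g. At the start all four stand side by side in the flip-top box, under its lid, at the back wall. Origin at the centre of one end face; z along the cylinder.
- spacer_2: Plain steel round spacer, one of four equal ones: cylinder of diameter 12, length 24, 14 g. At the start all four stand side by side in the flip-top box, under its lid, at the back wall. Origin at the centre of one end face; z along the cylinder.
- spacer_3: Plain steel round spacer, one of four equal ones: cylinder of diameter 12, length 24, 14 g. At the start all four stand side by side in the flip-top box, under its lid, at the back wall. Origin at the centre of one end face; z along the cylinder.
- relay: Bystander: small relay module, 35 by 28 by 26, on the worktop. Origin under its centre.
- cutter: Bystander: side cutter lying flat, 125 by 44 by 12. Origin under its centre.
- driver: Bystander: slim screwdriver lying flat, 145 long. Origin under its centre.
- keys: Bystander: hex key set in a small holder, 67 by 42 by 9. Origin under its centre.
Things that resemble listed ones, but are neither listed nor needed, are in the scene too. Leave any red look-alike of the bracket_upper alone.

How it is judged:
By the outcome, as a careful person would: the job done as asked, in the order asked, and still so for the second after the job is handed in, with the robot touching nothing.
It also fails if it takes over 70 s, if anything falls off the work surface, if the arm or the gripper's body presses on something with over 40 N, if the wrist force passes 120 N, or if a joint passes its speed limit or range.

## Working session

There is one attempt and no reset: what is moved stays moved. The work goes in short steps, each a Python script; the robot and the scene stay as the last script left them, time stands still between calls to the robot, and variables do not carry over. Pictures are saved under pics/ and viewed, about 8 in all and at most 12, crops included, and the job is handed in when it is done.

```bash
mkdir -p pics; cat > h.py <<'E'
import numpy as np, cv2
from scipy.spatial.transform import Rotation as R
from bench import r
def save(n,im): cv2.imwrite('pics/'+n+'.png',im[:,:,::-1])
def cal(c):
    k=r.get_calibration(c); return np.array([[k['fx'],0,k['cx']],[0,k['fy'],k['cy']],[0,0,1.]]),cv2.Rodrigues(np.array(k['rvec'],float))[0],np.array(k['tvec'],float).ravel()
def proj(P,c,k=None):
    K,Rm,t=k or cal(c); q=(np.atleast_2d(P)@Rm.T+t)@K.T; return q[:,:2]/q[:,2:]
def ray(uv,z,k):
    K,Rm,t=k; d=Rm.T@np.linalg.inv(K)@np.array([uv[0],uv[1],1.]); o=-Rm.T@t; return o+d*(z-o[2])/d[2]
def world(x,k): return k[1].T@(np.array(x)-k[2])
E
python3 - <<'E'
from h import *
ims=[]
for c in ['scene','top']:
    im=r.camera(c); save(c+'0',im); k=cal(c); ims.append(im)
    print(c,'cam at',(-k[1].T@k[2]).round(3),'f',k[0][0,0])
    for l in ['kit_tray','bracket_upper','stand','flip_box','flip_lid','relay','cutter','driver','keys']:
        for d in r.spot_in(l,c):
            if d['p']>.3: print(l,round(d['p'],2),world(d['xyz'],k).round(3),proj(world(d['xyz'],k),c,k).round(0)[0])
print(r.get_clock(), r.hold_point_z)
E
```

```text
scene cam at [-0.075 -0.712  1.045] f 530.8838024345961
kit_tray 0.64 [0.527 0.058 0.004] [319. 255.]
kit_tray 0.31 [0.421 0.488 0.01 ] [203. 188.]
bracket_upper 0.91 [ 0.407 -0.159  0.012] [335. 329.]
bracket_upper 0.66 [0.403 0.289 0.015] [233. 225.]
stand 0.59 [0.598 0.317 0.006] [284. 194.]
flip_box 0.91 [0.607 0.337 0.097] [281. 166.]
flip_box 0.47 [0.592 0.317 0.005] [282. 196.]
relay 0.51 [ 0.452 -0.295  0.021] [389. 355.]
cutter 0.79 [ 0.469 -0.438  0.006] [441. 400.]
keys 0.64 [0.597 0.474 0.004] [255. 170.]
top cam at [0.402 0.049 1.266] f 443.5088567343405
kit_tray 0.88 [0.53  0.062 0.005] [311. 230.]
kit_tray 0.43 [0.617 0.345 0.105] [202. 194.]
bracket_upper 0.76 [ 0.413 -0.143  0.012] [384. 270.]
bracket_upper 0.61 [0.411 0.297 0.011] [228. 273.]
stand 0.61 [0.599 0.315 0.005] [222. 207.]
flip_box 0.79 [0.615 0.347 0.107] [202. 195.]
flip_lid 0.62 [0.629 0.365 0.114] [194. 190.]
relay 0.42 [ 0.463 -0.279  0.025] [432. 251.]
cutter 0.84 [ 0.472 -0.429  0.013] [483. 247.]
cutter 0.75 [0.533 0.063 0.003] [310. 229.]
keys 0.46 [0.601 0.481 0.007] [163. 207.]
1.0 0.0187
```

View pics/top0.png

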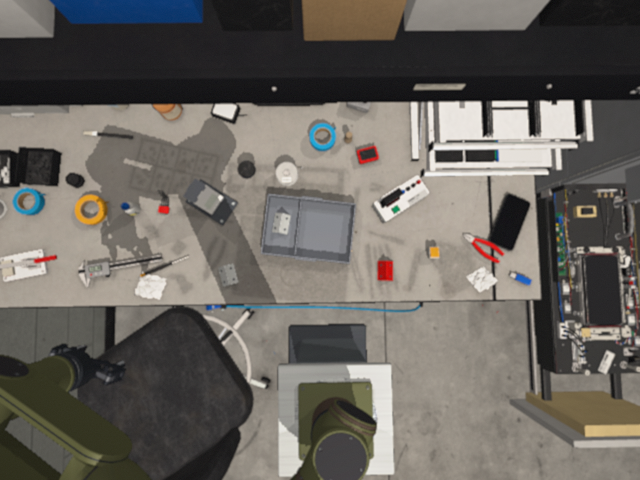

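View pics/scene0.png

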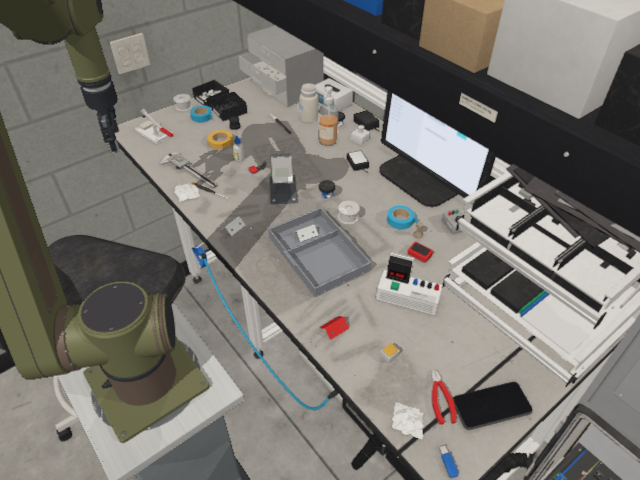

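The grey bracket, top (228,273), is the loose one. The red look-alike is at (384,270) and the lower twin is in the tray at (282,222). The box in its stand is at (210,202). Next I take a closer wrist look.

```bash
python3 - <<'E'
from h import *
q=np.array(r.get_tcp_rot()); T=R.from_quat(q); p=np.array(r.get_tcp_pos())
K,Rm,t=cal('wrist'); C=-Rm.T@t
print('tool',T.as_matrix().round(2).tolist()); print('cam in tool',(T.inv().apply(C-p)).round(3),'axes',(T.as_matrix().T@Rm.T).round(2).tolist(),K.round(0).tolist())
def down(yaw): return (R.from_euler('z',yaw)*R.from_euler('x',np.pi)).as_quat()
for yaw in [0,np.pi/2,-np.pi/2,np.pi]:
    print(yaw,r.ik([.42,.26,.3],down(yaw)))
r.reach([.43,.22,.33],q)
k=cal('wrist'); im=r.camera('wrist'); save('w1',im); np.savez('w1.npz',K=k[0],R=k[1],t=k[2])
for l in ['bracket_upper','bracket_lower','kit_tray','stand','flip_box','flip_lid']:
    for d in r.spot_in(l,'wrist'):
        if d['p']>.3: w=world(d['xyz'],k); print(l,round(d['p'],2),w.round(3),proj(w,'',k).round(0)[0])
print(r.get_clock(),r.get_joint_pos())
E
```

```text
tool [[-0.92, 0.39, 0.0], [0.39, 0.92, 0.0], [-0.0, 0.0, -1.0]]
cam in tool [ 0.069  0.    -0.179] axes [[0.0, -0.96, -0.27], [1.0, 0.0, -0.0], [0.0, -0.27, 0.96]] [[363.0, 0.0, 315.0], [0.0, 363.0, 239.0], [0.0, 0.0, 1.0]]
0 [ 4.68771830e-01  1.24383616e-01  1.48600765e+00 -4.44089210e-16
  1.53120139e+00  2.03956816e+00]
1.5707963267948966 [ 4.68771830e-01  1.24383616e-01  1.48600765e+00 -4.44089210e-16
  1.53120139e+00  4.68771830e-01]
-1.5707963267948966 [ 0.46877183  0.12438362  1.48600765  0.          1.53120139 -2.67282082]
3.141592653589793 [ 0.46877183  0.12438362  1.48600765  0.          1.53120139 -1.1020245 ]
bracket_upper 0.96 [ 0.412 -0.14   0.013] [ 83. 273.]
bracket_upper 0.94 [0.402 0.296 0.015] [359. 147.]
bracket_lower 0.86 [0.543 0.152 0.015] [302. 279.]
kit_tray 0.75 [0.518 0.072 0.003] [246. 281.]
kit_tray 0.47 [0.605 0.35  0.102] [470. 291.]
stand 0.73 [0.606 0.35  0.1  ] [469. 291.]
stand 0.57 [0.591 0.318 0.01 ] [419. 264.]
flip_box 0.83 [0.605 0.35  0.101] [469. 290.]
flip_lid 0.95 [0.622 0.368 0.11 ] [490. 300.]
flip_lid 0.5 [0.423 0.492 0.007] [505. 103.]
flip_lid 0.32 [0.6   0.485 0.002] [531. 225.]
2.8167 [ 3.86526545e-01  9.60368349e-02  1.44772988e+00  2.69692128e-05
  1.59834071e+00 -7.85483057e-01]
```

View pics/w1.png

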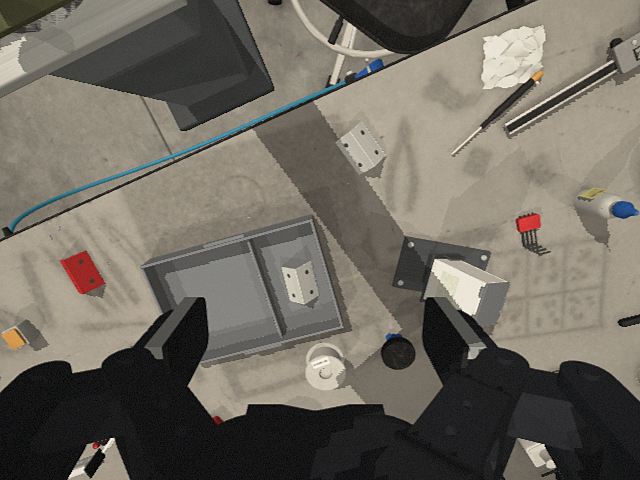

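The wrist view shows the loose bracket at (360,147), its twin at (300,283), the tray around (245,285) and the box in its stand at (465,285). The red look-alike at (82,272) stays out. I will fit poses by mask against known geometry.

```bash
cat > fit.py <<'E'
from h import *
from scipy.optimize import minimize
def hullimg(P,k):
    uv=proj(P,'',k); h=cv2.convexHull((uv*256).round().astype(np.int32)); m=np.zeros((480,640),np.uint8)
    cv2.fillConvexPoly(m,h,255,cv2.LINE_AA,8); return m/255.
BR=np.array([[x,y,z] for x in(-.028,.028) for y,z in((-.0226,0),(.0226,0),(-.0226,.002),(.0226,.002),(0,.0247))])
BX=np.array([[x,y,z] for x in(-.023,.023) for y in(-.029,.029) for z in(0,.079)])
TR=np.array([[x,y,z] for x in(-.085,.085) for y in(-.125,.125) for z in(0,.034)])
def pose(v,z,tilt=0): return R.from_euler('z',v[2])*R.from_euler('y',tilt), np.array([v[0],v[1],z])
def fit(M,v0,z,views,tilt=0):
    def f(v):
        Q,t=pose(v,z,tilt); return sum(np.abs(hullimg(Q.apply(M)+t,k)-m).sum()/m.sum() for m,k in views)
    best=None
    for s in (-.3,0,.3):
        v=np.array(v0,float)+[0,0,s]
        o=minimize(f,v,method='Nelder-Mead',options=dict(initial_simplex=np.array([v,v+[.008,0,0],v+[0,.008,0],v+[0,0,.15]]),xatol=2e-4,fatol=1e-4))
        if best is None or o.fun<best.fun: best=o
    return best.x,best.fun/len(views)
def getmask(l,c,near,k):
    b=None
    for d in r.masks_of(l,c):
        ys,xs=np.nonzero(d['mask']); e=np.hypot(*(np.array([xs.mean(),ys.mean()])-proj(near,'',k)[0]))
        if e<20 and d['p']>.3 and b is None: b=d['mask']
    return b
def solve(name,labels,M,near,v0,z,cams,ks,tilt=0):
    vs=[]
    for c in cams:
        m=None
        for l in labels:
            a=getmask(l,c,near,ks[c])
            if a is not None: m=a if m is None else m|a
        if m is None: print(name,c,'none'); continue
        m=m.astype(float); vs.append((m,ks[c])); v,e=fit(M,v0,z,[vs[-1]],tilt); print(name,c,v.round(4),round(e,3))
    v,e=fit(M,v0,z,vs,tilt); print(name,'ALL',v.round(4),round(e,3)); return v
E
cat > s1.py <<'E'
from fit import *
w=np.load('w1.npz'); ks={'scene':cal('scene'),'top':cal('top'),'wrist':(w['K'],w['R'],w['t'])}
cs=['wrist','scene','top']; out={}
out['up']=solve('upper',['bracket_upper'],BR,[.407,.296,.012],[.407,.296,.3],0,cs,ks)
out['lo']=solve('lower',['bracket_lower'],BR,[.543,.152,.015],[.543,.152,0],.004,cs,ks)
out['tr']=solve('tray',['kit_tray'],TR,[.525,.065,.01],[.525,.065,0],0,cs,ks)
out['bx']=solve('box',['flip_box','flip_lid'],BX,[.61,.345,.1],[.59,.33,.7],.045,cs,ks,np.pi/6)
np.savez('est.npz',**out)
im=cv2.imread('pics/w1.png'); k=ks['wrist']
for n,M,z,t in (('up',BR,0,0),('lo',BR,.004,0),('tr',TR,0,0),('bx',BX,.045,np.pi/6)):
    Q,o=pose(out[n],z,t)
    P=proj(Q.apply(M)+o,'',k); cv2.polylines(im,[cv2.convexHull((P*16).astype(np.int32))],True,(0,0,255),1,cv2.LINE_AA,4)
    a=proj(np.array([o,o+Q.apply([.04,0,0])]),'',k).astype(int); cv2.arrowedLine(im,tuple(map(int,a[0])),tuple(map(int,a[1])),(0,255,0),1)
cv2.imwrite('pics/w1f.png',cv2.resize(im[100:380,130:540],None,fx=1.9,fy=1.9,interpolation=cv2.INTER_CUBIC))
print(r.get_clock())
E
python3 s1.py
```

```text
upper wrist [0.4043 0.2969 0.2598] 0.098
upper scene [0.412  0.301  0.0241] 0.478
upper top [0.4062 0.2995 0.2588] 0.172
upper ALL [0.405  0.2979 0.2345] 0.275
lower wrist [ 0.5488  0.146  -0.1177] 0.266
lower scene [ 0.5525  0.1457 -0.3453] 0.336
lower top [ 0.5494  0.1472 -0.2086] 0.286
lower ALL [ 0.55    0.1458 -0.2601] 0.304
tray wrist [ 0.5313  0.0676 -0.1245] 0.219
tray scene [ 0.5319  0.068  -0.1259] 0.095
tray top [ 0.5338  0.0685 -0.1243] 0.114
tray ALL [ 0.5319  0.068  -0.1254] 0.144
box wrist [0.603  0.3346 0.9197] 0.209
box scene [0.6062 0.3348 0.9894] 0.118
box top [0.6074 0.3346 0.986 ] 0.08
box ALL [0.606  0.334  0.9749] 0.145
3.5667
```

View pics/w1f.png

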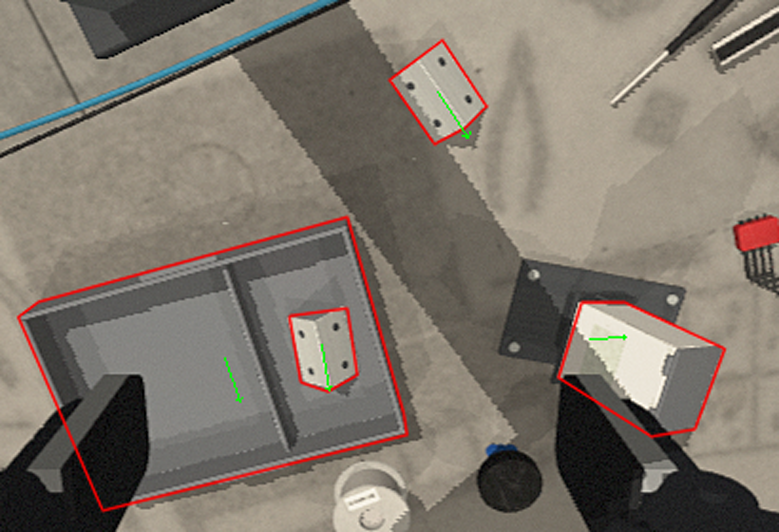

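The overlay matches all four things; the box leans towards yaw ≈0.97. Next are close looks at the lower bracket and then the upper one.

```bash
cat >> h.py <<'E'
def down(yaw): return (R.from_euler('z',yaw)*R.from_euler('x',np.pi)).as_quat()
E
python3 - <<'E'
from fit import *
E=dict(np.load('est.npz'))
E['lo']=np.array([.549,.146,-.13]);E['up']=np.array([.4045,.297,.26])
ims=[]
for n,z in (('lo',.004),('up',0)):
    v=E[n]; r.reach([v[0],v[1],.16],down(v[2]+np.pi/2)); r.hold(.2)
    k=cal('wrist'); im=r.camera('wrist')
    E[n]=solve(n,['bracket_upper'],BR,[v[0],v[1],.015],v,z,['wrist'],{'wrist':k})
    Q,o=pose(E[n],z); P=proj(Q.apply(BR)+o,'',k); im=im[:,:,::-1].copy()
    cv2.polylines(im,[cv2.convexHull((P*16).astype(np.int32))],True,(0,0,255),1,cv2.LINE_AA,4)
    c=P.mean(0).astype(int); ims.append(cv2.resize(im[c[1]-75:c[1]+75,c[0]-95:c[0]+95],None,fx=2.1,fy=2.1*1.5,interpolation=cv2.INTER_CUBIC)); print(c)
np.savez('est.npz',**E); cv2.imwrite('pics/br.png',np.hstack(ims)); print(r.get_clock())
E
```

```text
lo wrist none
lo ALL [ 0.549  0.146 -0.43 ] nan
[314 213]
up wrist [0.4043 0.2974 0.2584] 0.047
up ALL [0.4043 0.2974 0.2584] 0.047
[313 210]
6.0417fit.py:18: RuntimeWarning: invalid value encountered in scalar divide
  return best.x,best.fun/len(views)
```

View pics/br.png

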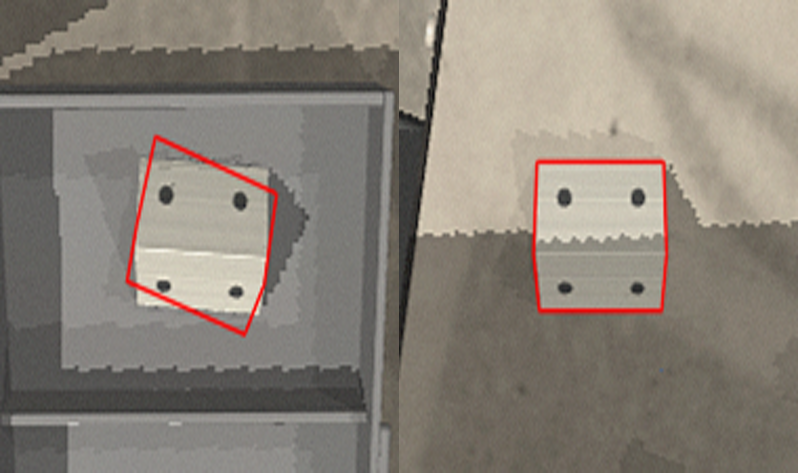

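The upper bracket, right panel, is fitted exactly. The lower one was not detected in that frame, so its outline there is meaningless. I grasp the upper bracket and look at the lower one again on the way.

```bash
python3 - <<'E'
from fit import *
E=dict(np.load('est.npz')); u=E['up']; q=down(u[2]+np.pi/2)
r.line_to([u[0],u[1],.0105],q,.15); r.set_gripper(.03); print('gap',r.get_finger_gap(),r.get_ft_force())
r.line_to([u[0],u[1],.14],None,.2); print('gap',r.get_finger_gap(),r.get_ft_force(),np.array(r.get_tcp_pos()).round(4))
lo=np.array([.549,.146,-.17]); y=lo[2]+np.pi/2; off=-.075*np.array([np.cos(y),np.sin(y)])
r.reach([lo[0]+off[0],lo[1]+off[1],.17],down(y)); r.hold(.2)
k=cal('wrist'); im=r.camera('wrist'); save('w2',im)
for l in ('bracket_lower','bracket_upper'):
    for d in r.masks_of(l,'wrist'):
        ys,xs=np.nonzero(d['mask']); print(l,d['p'],xs.mean(),ys.mean(),len(xs))
E['lo']=solve('lo',['bracket_lower'],BR,[lo[0],lo[1],.019],lo,.004,['wrist'],{'wrist':k})
Q,o=pose(E['lo'],.004); P=proj(Q.apply(BR)+o,'',k); im=im[:,:,::-1].copy()
cv2.polylines(im,[cv2.convexHull((P*16).astype(np.int32))],True,(0,0,255),1,cv2.LINE_AA,4)
cv2.imwrite('pics/w2f.png',im)
np.savez('est.npz',**E); print(r.get_clock())
E
```

```text
gap 0.029892878642469617 [-0.35924927  0.10971463 -0.06543275]
gap 0.029766663075777175 [-0.13983295 -0.52377736  0.33518334] [0.4036 0.297  0.1393]
bracket_lower 0.7 315.9770045385779 129.6517397881997 3305
bracket_upper 0.61 104.20388349514563 4.391585760517799 309
lo wrist [ 0.5487  0.1459 -0.1943] 0.059
lo ALL [ 0.5487  0.1459 -0.1943] 0.059
9.9917
```

View pics/w2f.png

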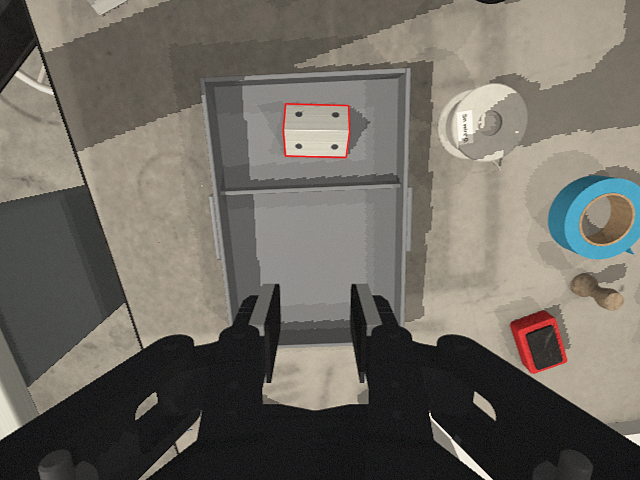

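The lower bracket fits well at (.5487, .1459, yaw −.194). However, the gripper closed to 30 mm, so the grasp missed. The upper bracket shows at (104,4), still on the worktop, so I go back and look.

```bash
python3 - <<'E'
from fit import *
E=dict(np.load('est.npz')); v=E['up']; r.set_gripper(.085)
r.reach([v[0],v[1],.16],down(v[2]+np.pi/2)); r.hold(.2)
k=cal('wrist'); im=r.camera('wrist')
print(np.array(r.get_tcp_pos()).round(4), r.get_finger_gap())
E['up']=solve('up',['bracket_upper'],BR,[v[0],v[1],.015],v,0,['wrist'],{'wrist':k})
Q,o=pose(E['up'],0); P=proj(Q.apply(BR)+o,'',k); im=im[:,:,::-1].copy()
cv2.polylines(im,[cv2.convexHull((P*16).astype(np.int32))],True,(0,0,255),1,cv2.LINE_AA,4)
cv2.imwrite('pics/w3f.png',im)
np.savez('est.npz',**E); print(r.get_clock())
E
```

```text
[0.4053 0.2966 0.16  ] 0.08484898864544833
up wrist [0.404  0.298  0.2741] 0.067
up ALL [0.404  0.298  0.2741] 0.067
11.9
```

View pics/w3f.png

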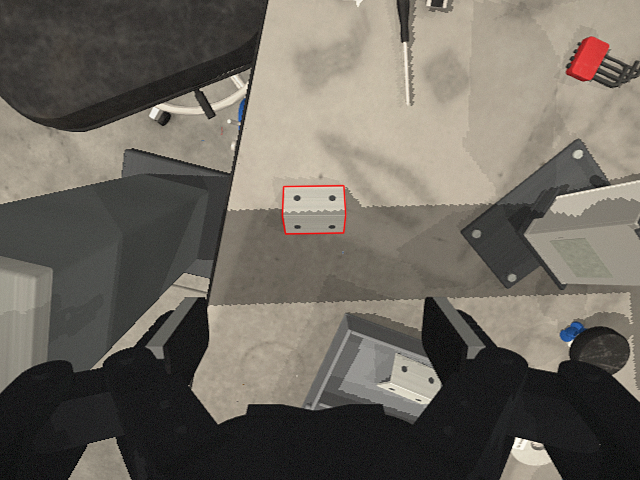

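The bracket has barely moved (0.6 mm), so the pads closed above it. I go lower and check the values at the bottom.

```bash
python3 - <<'E'
from fit import *
E=dict(np.load('est.npz')); u=E['up']; q=down(u[2]+np.pi/2)
r.line_to([u[0],u[1],.003],q,.15); print(np.array(r.get_tcp_pos()).round(4))
r.set_gripper(.046); g=r.get_finger_gap(); print('gap',g,np.array(r.get_ft_force()).round(1),np.array(r.get_tcp_pos()).round(4))
if g>.052:
    r.line_to([u[0],u[1],.09],None,.15); r.hold(.1); print('gap',r.get_finger_gap(),np.array(r.get_ft_force()).round(1))
print(r.get_clock())
E
```

```text
[0.4046 0.2984 0.0036]
gap 0.04599216578804202 [-0.3  0.4  0.3] [0.4041 0.2981 0.0032]
13.5667
```

```bash
python3 - <<'E'
from fit import *
im=r.camera('wrist'); save('w4',cv2.resize(im[150:390,160:480],None,fx=2.4,fy=2.4,interpolation=cv2.INTER_CUBIC))
E
```

```text
(no output)
```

View pics/w4.png

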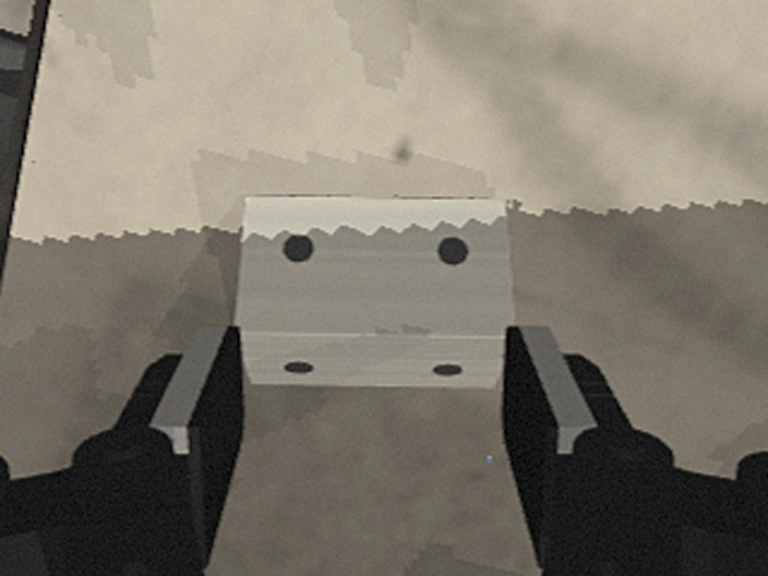

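The close-up shows the pads hovering above the ridge: tips near crop rows 326 and columns 240/505, 35 mm or so behind the reported TCP by scale. So the physical tips sit farther back than stated. I measure this by a guarded touch of the fingertips on the ridge.

```bash
python3 - <<'E'
from fit import *
E=dict(np.load('est.npz')); u=E['up']
p=np.array(r.get_tcp_pos()); f0=np.array(r.get_ft_force()); t0=r.get_clock(); z=.003
for i in range(22):
    z-=.0012
    try: r.line_to([u[0],u[1],z],None,.03)
    except r.MotionError as e: print('ME',e); break
    f=np.array(r.get_ft_force())-f0
    if np.linalg.norm(f)>2.5: break
print('stop z',z,np.array(r.get_tcp_pos()).round(4),f.round(2),r.get_clock()-t0, r.get_clock())
E
```

```text
stop z -0.014999999999999996 [ 0.4042  0.2981 -0.0148] [-1.05  0.16  2.75] 3.7500000000000018 17.3667
```

The touch came at TCP z = −14.8 mm on the 24.7 mm ridge, so the tips lie 39.5 mm behind the reported TCP. I correct for this and grasp.

```bash
python3 - <<'E'
from fit import *
E=dict(np.load('est.npz')); u=E['up']; lo=E['lo']; zg=-.0255
r.line_to([u[0],u[1],.0],None,.1); r.set_gripper(.08)
r.line_to([u[0],u[1],zg],None,.08); print(np.array(r.get_tcp_pos()).round(4),np.array(r.get_ft_force()).round(1))
r.set_gripper(.045); g=r.get_finger_gap(); print('gap',g,np.array(r.get_ft_force()).round(1))
if g>.053:
    r.line_to([u[0],u[1],.06],None,.2); print('gap',r.get_finger_gap(),np.array(r.get_ft_force()).round(1))
    q=down(lo[2]+np.pi/2)
    r.reach([lo[0],lo[1],.06],q); print(np.array(r.get_tcp_pos()).round(4)); r.hold(.1)
    im=r.camera('wrist'); save('w5',cv2.resize(im[120:420,120:520],None,fx=1.5,fy=1.5))
print(r.get_clock())
E
```

```text
[ 0.4037  0.2978 -0.0259] [ 0.3  0.3 -0.3]
gap 0.05302435891024052 [-0.3 -0.9  5.3]
gap 0.05278999443644788 [-0.4 -0.  -0.5]
[0.5467 0.1463 0.0587]
20.525
```

View pics/w5.png

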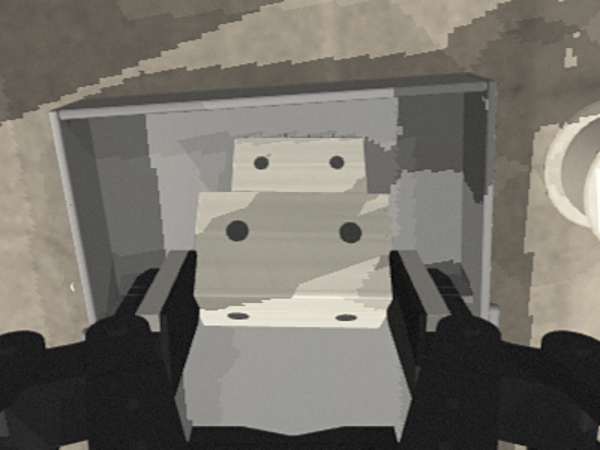

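The bracket is held at a 53 mm gap and sits straight. The lower twin shows at crop (300,165) behind it. I lower it to just above nesting, release, and check.

```bash
python3 - <<'E'
from fit import *
E=dict(np.load('est.npz')); lo=E['lo']
r.line_to([lo[0],lo[1],.01],None,.1); 
T=np.array([lo[0],lo[1],-.0120]); r.line_to(T,None,.06); r.hold(.1)
e=T-np.array(r.get_tcp_pos()); print('err',e.round(4),np.array(r.get_ft_force()).round(1))
if np.abs(e).max()>.0007: r.line_to(T+e,None,.05); r.hold(.1); print(np.array(r.get_tcp_pos()).round(4),R.from_quat(r.get_tcp_rot()).as_euler('xyz').round(3))
r.set_gripper(.066); r.hold(.2)
im=r.camera('wrist'); save('w6',cv2.resize(im[150:390,160:480],None,fx=2,fy=2))
k=cal('wrist')
for d in r.masks_of('bracket_upper','wrist'): ys,xs=np.nonzero(d['mask']); print(d['p'],xs.mean(),ys.mean(),len(xs))
print(r.get_clock(),np.array(r.get_ft_force()).round(1))
E
```

```text
err [0.0001 0.     0.0001] [0.2 0.6 0.8]
0.7 313.4656671398155 287.4640702625976 11272
0.66 309.56390977443607 241.87218045112783 133
22.375 [ 0.7 -0.2  0.5]
```

View pics/w6.png

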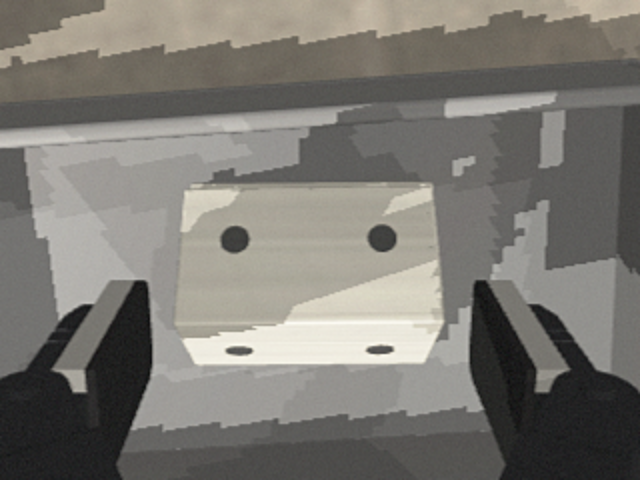

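Nested cleanly: the upper bracket is centred between the open pads and no lower end protrudes. I retreat, take a close mask fit of the box (no view) and check the IK for picking and pouring.

```bash
cat >> h.py <<'E'
def tilt(phi,tau,sg):
    z=np.array([np.sin(tau)*np.cos(phi),np.sin(tau)*np.sin(phi),-np.cos(tau)]); y=sg*np.array([-np.sin(phi),np.cos(phi),0])
    return R.from_matrix(np.c_[np.cross(y,z),y,z]).as_quat(), z
OFF=.0595   # pad centre behind TCP at 58 mm gap (touch-measured)
def gp(g,phi,tau,sg):  # TCP pose that puts pad centre at g
    q,z=tilt(phi,tau,sg); return np.array(g)+OFF*z,q
E
python3 - <<'E'
from fit import *
E=dict(np.load('est.npz')); p=np.array(r.get_tcp_pos())
r.line_to([p[0],p[1],.13],None,.25); 
r.reach([.615,.315,.2],down(1.4)); r.set_gripper(.085); r.hold(.1)
k=cal('wrist'); im=r.camera('wrist'); save('w7',im); m=np.zeros((480,640),bool)
for l in ('flip_box','flip_lid'):
    for d in r.masks_of(l,'wrist')[:3]:
        ys,xs=np.nonzero(d['mask']); print(l,round(d['p'],2),xs.mean().round(),ys.mean().round(),len(xs))
        if d['p']>.5 and np.hypot(*(np.array([xs.mean(),ys.mean()])-proj([.622,.36,.1],'',k)[0]))<90: m|=d['mask']
for z in (.042,.045,.048):
    v,e=fit(BX,[.6065,.3346,.98],z,[(m.astype(float),k)],np.pi/6); print('box',z,v.round(4),round(e,3))
    if z==.045: E['bx']=v
np.savez('est.npz',**E); b=E['bx']; s=np.array([np.cos(b[2]),np.sin(b[2]),0]); g=np.array([b[0],b[1],.045])+.042*(.5*s+[0,0,.866])
np.save('g.npy',g); print('grip',g.round(4))
for sg in (1,-1):
    for t in (45,48,50): j=r.ik(*gp(g,b[2],np.radians(t),sg)); print(sg,t,None if j is None else np.round(j,2))
for ph in (-1,-.5,0,.5,.98,1.5):
    for sg in (1,-1):
        print('pour',ph,sg,[None if j is None else np.round(j,2).tolist() for j in [r.ik(*gp([.53,.025,.11],ph,np.radians(t),sg)) for t in (10,45,70)]])
print(r.get_clock())
E
```

```text
flip_box 0.76 312.0 173.0 7185
flip_lid 0.72 318.0 159.0 5036
box 0.042 [0.6056 0.3337 0.9877] 0.028
box 0.045 [0.6058 0.3338 0.9905] 0.033
box 0.048 [0.6062 0.3343 0.9934] 0.045
grip [0.6173 0.3514 0.0814]
1 45 [0.21 0.58 1.96 1.59 0.52 2.5 ]
1 48 [0.19 0.6  1.99 1.73 0.57 2.35]
1 50 [0.18 0.61 2.   1.81 0.61 2.26]
-1 45 [ 0.21  0.58  1.96  1.59  0.52 -0.64]
-1 48 [ 0.19  0.6   1.99  1.73  0.57 -0.79]
-1 50 [ 0.18  0.61  2.    1.81  0.61 -0.88]
pour -1 1 [[0.07, 0.38, 1.85, -0.21, 0.84, -0.37], [0.44, 0.5, 2.03, -1.13, 0.89, 0.75], None]
pour -1 -1 [None, [0.44, 0.5, 2.03, -1.13, 0.89, -2.4], None]
pour -0.5 1 [[0.02, 0.35, 1.9, -0.13, 0.75, -0.96], [0.31, 0.43, 2.28, 4.43, 0.56, 0.97], None]
pour -0.5 -1 [[0.02, 0.35, 1.9, -0.13, 0.75, 2.18], [0.31, 0.43, 2.28, 4.43, 0.56, -2.17], None]
pour 0 1 [[-0.04, 0.34, 1.92, 0.01, 0.71, -1.61], None, None]
pour 0 -1 [[-0.04, 0.34, 1.92, 0.01, 0.71, 1.53], None, None]
pour 0.5 1 [[-0.1, 0.35, 1.9, 0.14, 0.75, -2.27], [-0.42, 0.42, 2.32, 1.78, 0.61, 2.14], None]
pour 0.5 -1 [[-0.1, 0.35, 1.9, 0.14, 0.75, 0.88], [-0.42, 0.42, 2.32, 1.78, 0.61, -1.0], None]
pour 0.98 1 [None, [-0.53, 0.48, 2.09, 1.12, 0.9, 2.33], [-0.72, 0.76, 2.17, 1.37, 1.25, 1.78]]
pour 0.98 -1 [[-0.14, 0.37, 1.86, 0.21, 0.84, 0.32], [-0.53, 0.48, 2.09, 1.12, 0.9, -0.82], [-0.72, 0.76, 2.17, 1.37, 1.25, -1.36]]
pour 1.5 1 [None, [-0.48, 0.57, 1.81, 0.75, 1.24, 2.29], [-0.61, 0.8, 1.79, 0.94, 1.53, 2.03]]
pour 1.5 -1 [[-0.15, 0.4, 1.8, 0.21, 0.96, -0.2], [-0.48, 0.57, 1.81, 0.75, 1.24, -0.85], [-0.61, 0.8, 1.79, 0.94, 1.53, -1.11]]
24.475
```

The box fits at (.6058, .3338, yaw .99) with residual 0.033. IK allows a pick at j6≈2.35 and a pour at j6≈−0.8. Now I pick the box.

```bash
python3 - <<'E'
from fit import *
b=np.load('est.npz')['bx']; g=np.load('g.npy'); phi=b[2]; tau=np.radians(48); d=tilt(phi,tau,1)[1]; up=np.array([0,0,1.])
P=lambda o: gp(g+o,phi,tau,1)
r.reach(*P(-.11*d+.09*up)); print(np.round(r.get_joint_pos(),2))
r.line_to(P(-.11*d)[0],None,.25); r.line_to(P(0*d)[0],None,.12); r.hold(.1)
print('at',(np.array(r.get_tcp_pos())-P(0*d)[0]).round(4),np.array(r.get_ft_force()).round(1))
r.set_gripper(.045); gap=r.get_finger_gap(); print('gap',gap,np.array(r.get_ft_force()).round(1))
np.save('pick.npy',np.r_[r.get_tcp_pos(),r.get_tcp_rot()])
if gap>.05:
    r.line_to(P(.03*up)[0],None,.08); print('gap',r.get_finger_gap(),np.array(r.get_ft_force()).round(1),np.round(r.get_joint_pos(),2))
im=r.camera('wrist'); save('w8',im); im=r.camera('scene'); save('s8',im)
print(r.get_clock())
E
```

```text
Traceback (most recent call last):
bench.MotionError: the arm cannot take that pose within its joint ranges
```

```bash
python3 - <<'E'
from fit import *
b=np.load('est.npz')['bx']; g=np.load('g.npy'); phi=b[2]; up=np.array([0,0,1.])
for sg in (1,-1):
  for t in (45,48,50):
    tau=np.radians(t); d=tilt(phi,tau,1)[1]
    for a,h in ((0,0),(0,.03),(0,.1),(.05,0),(.08,0),(.11,0),(.08,.05)):
        j=r.ik(*gp(g-a*d+h*up,phi,tau,sg)); print(sg,t,a,h,None if j is None else np.round(j,2))
E
```

```text
1 45 0 0 [0.21 0.58 1.96 1.59 0.52 2.5 ]
1 45 0 0.03 [0.21 0.53 1.94 1.47 0.52 2.65]
1 45 0 0.1 None
1 45 0.05 0 [0.16 0.5  1.99 1.47 0.55 2.6 ]
1 45 0.08 0 [0.12 0.45 2.01 1.39 0.58 2.66]
1 45 0.11 0 None
1 45 0.08 0.05 None
1 48 0 0 [0.19 0.6  1.99 1.73 0.57 2.35]
1 48 0 0.03 [0.19 0.54 1.97 1.61 0.56 2.49]
1 48 0 0.1 None
1 48 0.05 0 [0.13 0.52 2.03 1.62 0.6  2.43]
1 48 0.08 0 [0.1  0.47 2.04 1.54 0.62 2.49]
1 48 0.11 0 [0.06 0.42 2.06 1.46 0.65 2.54]
1 48 0.08 0.05 None
1 50 0 0 [0.18 0.61 2.   1.81 0.61 2.26]
1 50 0 0.03 [0.18 0.56 1.99 1.7  0.59 2.39]
1 50 0 0.1 None
1 50 0.05 0 [0.12 0.53 2.05 1.7  0.63 2.33]
1 50 0.08 0 [0.08 0.49 2.07 1.63 0.65 2.38]
1 50 0.11 0 [0.04 0.44 2.08 1.55 0.68 2.43]
1 50 0.08 0.05 [0.08 0.39 2.02 1.44 0.66 2.61]
-1 45 0 0 [ 0.21  0.58  1.96  1.59  0.52 -0.64]
-1 45 0 0.03 [ 0.21  0.53  1.94  1.47  0.52 -0.49]
-1 45 0 0.1 [ 0.21  0.41  1.88  1.18  0.57 -0.16]
-1 45 0.05 0 [ 0.16  0.5   1.99  1.47  0.55 -0.54]
-1 45 0.08 0 [ 0.12  0.45  2.01  1.39  0.58 -0.48]
-1 45 0.11 0 [ 0.09  0.39  2.02  1.31  0.61 -0.42]
-1 45 0.08 0.05 [ 0.12  0.36  1.96  1.2   0.62 -0.25]
-1 48 0 0 [ 0.19  0.6   1.99  1.73  0.57 -0.79]
-1 48 0 0.03 [ 0.19  0.54  1.97  1.61  0.56 -0.65]
-1 48 0 0.1 [ 0.19  0.42  1.91  1.34  0.58 -0.33]
-1 48 0.05 0 [ 0.13  0.52  2.03  1.62  0.6  -0.71]
-1 48 0.08 0 [ 0.1   0.47  2.04  1.54  0.62 -0.66]
-1 48 0.11 0 [ 0.06  0.42  2.06  1.46  0.65 -0.6 ]
-1 48 0.08 0.05 [ 0.1   0.38  2.    1.35  0.64 -0.42]
-1 50 0 0 [ 0.18  0.61  2.    1.81  0.61 -0.88]
-1 50 0 0.03 [ 0.18  0.56  1.99  1.7   0.59 -0.75]
-1 50 0 0.1 [ 0.18  0.43  1.93  1.44  0.6  -0.43]
-1 50 0.05 0 [ 0.12  0.53  2.05  1.7   0.63 -0.81]
-1 50 0.08 0 [ 0.08  0.49  2.07  1.63  0.65 -0.76]
-1 50 0.11 0 [ 0.04  0.44  2.08  1.55  0.68 -0.71]
-1 50 0.08 0.05 [ 0.08  0.39  2.02  1.44  0.66 -0.53]
```

Sign −1, with the camera on top and j6≈−0.8, has room both ways. I pick with that and turn by +π at the tray.

```bash
python3 - <<'E'
from fit import *
b=np.load('est.npz')['bx']; g=np.load('g.npy'); phi=b[2]; tau=np.radians(48); d=tilt(phi,tau,-1)[1]; up=np.array([0,0,1.])
P=lambda o: gp(g+o,phi,tau,-1)
r.reach(*P(-.09*d+.06*up))
r.line_to(P(-.10*d)[0],None,.25); r.line_to(P(0*d)[0],None,.12); r.hold(.1)
print('at',(np.array(r.get_tcp_pos())-P(0*d)[0]).round(4),np.array(r.get_ft_force()).round(1))
r.set_gripper(.045); gap=r.get_finger_gap(); print('gap',gap,np.array(r.get_ft_force()).round(1))
np.save('pick.npy',np.r_[r.get_tcp_pos(),r.get_tcp_rot()])
if gap>.05:
    r.line_to(P(.03*up)[0],None,.08); print('gap',r.get_finger_gap(),np.array(r.get_ft_force()).round(1),np.round(r.get_joint_pos(),2))
k=cal('scene'); im=r.camera('scene'); save('s8',im)
for l in ('flip_box','flip_lid','stand'):
    for D in r.spot_in(l,'scene')[:2]: print(l,round(D['p'],2),world(D['xyz'],k).round(3))
print(r.get_clock())
E
```

```text
at [ 0.     -0.0004  0.0007] [-0.4 -0.1  0.2]
gap 0.057487246107328985 [ 0.2 -2.3  2.7]
gap 0.05754313554770005 [ 0.2  0.5 -2.5] [ 0.19  0.54  1.97  1.61  0.56 -0.66]
flip_box 0.54 [0.61  0.312 0.093]
stand 0.77 [0.599 0.323 0.005]
28.1917
```

The box is lifted; the −2.5 N fits its weight. Next comes the move over the wide compartment, the half turn and the steeper tilt.

```bash
python3 - <<'E'
from fit import *
b=np.load('est.npz')['bx']; g=np.load('g.npy'); phi=b[2]; up=np.array([0,0,1.]); t48=np.radians(48)
c=np.array([.532,.030,0])
r.line_to(gp(g+.075*up,phi,t48,-1)[0],None,.2)
r.reach(*gp(c+.125*up,phi,t48,-1)); r.hold(.1); f0=np.array(r.get_ft_force())
j=np.array(r.get_joint_pos()); print(j.round(2), f0.round(2)); j[5]+=np.pi
assert j[5]<2.67
r.goto_joints(j); print('turned',r.get_clock(),np.array(r.get_ft_force()).round(2))
for t in (72,68,64):
    p,q=gp(c+.098*up,phi,np.radians(t),1)
    try: r.line_to(p,q,.12); print('tilt',t); break
    except r.MotionError as e: print(t,e)
r.hold(.5); f1=np.array(r.get_ft_force()); print(f1.round(2),np.round(r.get_joint_pos(),2),r.get_finger_gap())
for cn in ('top','scene','wrist'):
    k=cal(cn); im=r.camera(cn); save('pour_'+cn,im)
    for D in r.spot_in('spacer_0',cn): 
        if D['p']>.25: print(cn,round(D['p'],2),world(D['xyz'],k).round(3))
print(r.get_clock())
E
```

```text
[-0.54  0.47  2.09  1.14  0.96 -0.84] [-0.87 -0.58 -2.73]
turned 32.5833 [-0.83  0.16 -1.25]
tilt 72
[ 1.07 -0.54 -1.12] [-0.71  0.82  2.17  1.39  1.28  1.73] 0.057526929484307376
wrist 0.97 [ 0.502 -0.01   0.019]
wrist 0.84 [ 0.522 -0.022  0.012]
wrist 0.57 [ 0.494 -0.001  0.017]
wrist 0.57 [ 0.505 -0.016  0.012]
34.0833
```

View pics/pour_wrist.png

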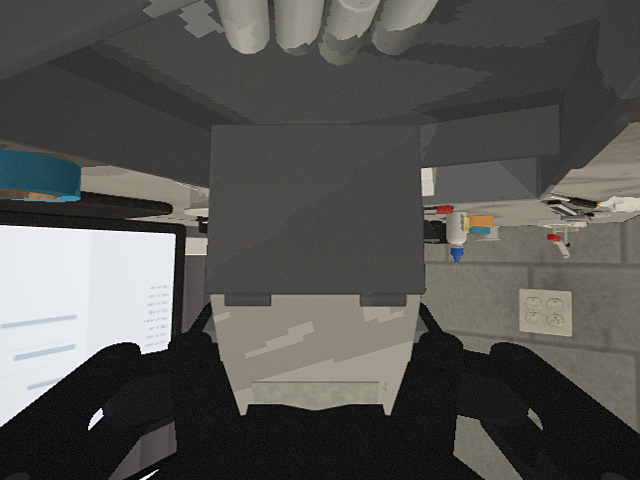

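All four spacers lie side by side in the wide compartment at (220–440, 0–60), and the lid hangs open clear of them. I lift, turn back and return the box to its stand.

```bash
python3 - <<'E'
from fit import *
b=np.load('est.npz')['bx']; g=np.load('g.npy'); phi=b[2]; up=np.array([0,0,1.]); t48=np.radians(48); c=np.array([.532,.030,0])
pk=np.load('pick.npy')
p=np.array(r.get_tcp_pos()); r.line_to(p+.04*up,None,.15)
r.line_to(*gp(c+.135*up,phi,t48,1),.15)
j=np.array(r.get_joint_pos()); j[5]-=np.pi; r.goto_joints(j); r.hold(.2)
print('back',np.array(r.get_ft_force()).round(2),r.get_clock())
r.reach(*gp(g+.075*up,phi,t48,-1)); r.hold(.2)
r.line_to(pk[:3]+.02*up,pk[3:],.12); r.hold(.2); print('err',(np.array(r.get_tcp_pos())-pk[:3]-.02*up).round(4))
f0=np.array(r.get_ft_force())
for h in (.012,.006,.003,.0015,.0005):
    r.line_to(pk[:3]+h*up,pk[3:],.05); f=np.array(r.get_ft_force())-f0; print(h,f.round(1))
    if np.linalg.norm(f)>5: break
r.hold(.2); print((np.array(r.get_tcp_pos())-pk[:3]).round(4),r.get_finger_gap(),r.get_clock())
E
```

```text
back [-0.33 -0.43 -1.08] 37.975
err [0.0007 0.0001 0.0013]
0.012 [ 0.2 -0.2  0.4]
0.006 [1.7 0.3 0.9]
0.003 [ 0.5 -0.5  0.8]
0.0015 [ 0.9 -1.3  0.6]
0.0005 [ 0.6  0.1 -0.6]
[ 0.     -0.      0.0005] 0.057548277536927574 41.7667
```

```bash
python3 - <<'E'
from fit import *
E=np.load('est.npz'); b=E['bx']; g=np.load('g.npy'); phi=b[2]; up=np.array([0,0,1.]); t48=np.radians(48); d=tilt(phi,t48,-1)[1]
r.set_gripper(.085); r.hold(.3); p=np.array(r.get_tcp_pos())
r.line_to(p-.10*d,None,.12); r.line_to(p-.10*d+.06*up,None,.2)
r.reach([.615,.315,.2],down(1.4)); r.hold(.2)
k=cal('wrist'); im1=r.camera('wrist'); m=np.zeros((480,640),bool)
for l in ('flip_box','flip_lid'):
    for D in r.masks_of(l,'wrist')[:2]:
        if D['p']>.5: m|=D['mask']; print(l,round(D['p'],2),D['mask'].sum())
print('box',*fit(BX,b,.045,[(m.astype(float),k)],np.pi/6),'was',b)
q=down(1.4); r.reach([.535,.03,.22],q); r.hold(.2)
k=cal('wrist'); im2=r.camera('wrist'); save('f2',im2)
for D in r.spot_in('spacer_0','wrist'): 
    if D['p']>.25: print('sp',round(D['p'],2),world(D['xyz'],k).round(3))
for l in ('bracket_upper','bracket_lower'):
    for D in r.masks_of(l,'wrist'):
        ys,xs=np.nonzero(D['mask']); print(l,round(D['p'],2),xs.mean().round(),ys.mean().round(),len(xs))
        if D['p']>.5 and len(xs)>800: print(fit(BR,E['lo'],.0082,[(D['mask'].astype(float),k)]))
save('fin',np.hstack([cv2.resize(im1[30:330,120:520],None,fx=1,fy=1),im2[0:300,110:510]])); print(r.get_clock(),E['lo'])
E
```

```text
flip_box 0.72 7366
flip_lid 0.64 5004
box [0.60561689 0.3338075  0.99048861] 0.034541541613261895 was [0.60579131 0.33382201 0.99054408]
sp 0.74 [ 0.519 -0.021  0.016]
sp 0.7 [0.489 0.003 0.014]
sp 0.6 [ 0.502 -0.001  0.014]
sp 0.46 [ 0.506 -0.011  0.014]
bracket_upper 0.87 238.0 357.0 1437
(array([ 0.70810701, -0.60842847,  7.58343667]), np.float64(1.0))
bracket_upper 0.59 308.0 87.0 2790
(array([ 0.54788316,  0.14598425, -0.18121231]), np.float64(0.06970412537774967))
46.9417 [ 0.5486996   0.1459419  -0.19434111]
```

View pics/fin.png

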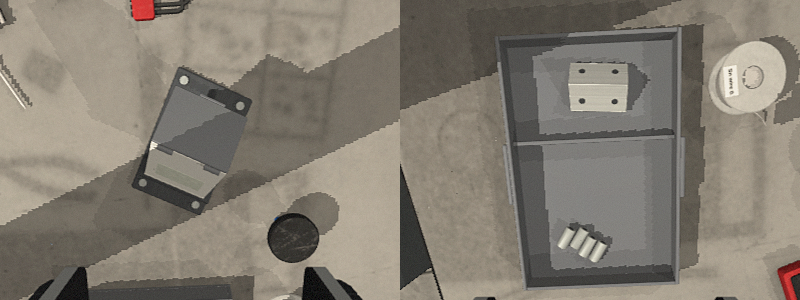

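The left panel shows the box seated with its lid shut. The right panel shows the brackets nested at (598,88) and four spacers at (583,243) in the wide compartment. I hand in.

```bash
python3 - <<'E'
from bench import r
r.close_job(); print(r.get_clock())
E
```

```text
the job is handed in; nothing more can be done
the job is handed in; nothing more can be done
```

The bracket kit is made up and handed in at about 47 s of the 70 s allowed. The loose bracket went over its twin first. Then I tipped the box over the wide compartment and put it back in its stand.

**Last checks**
- **Brackets:** the upper one fits at (.5479, .1460, yaw −.181). The lower measured (.5487, .1459, yaw −.194) before nesting, so the ends agree within about 1 mm.
- **Spacers:** four were detected and seen lying in the wide compartment.
- **Box:** it is back within 0.2 mm of its starting fit, with the lid shut.
- **Surroundings:** I did not check the relay, cutter, driver, keys or the red look-alike one by one. No motion went near them, and no unexpected force showed.

**What went wrong or disagreed**
- **Missed grasps:** the first two tries at the bracket closed above it. A light fingertip touch (about 3 N) on its ridge showed the fingertips about 39 mm behind the reported tool point. I corrected for this in every later move. The bracket moved by less than 1 mm.
- **Detection:** in one frame the network missed the lower bracket, and a second look found it. In the last frame a stray "bracket" detection gave a useless fit, which I ignored.
- **Weight reading:** the force drop after pouring (about 1.6 N) was larger than the four spacers weigh (about 0.55 N). I put this down to sensor noise and went by the pictures.

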